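# Take the vial carousel of a photometer back one notch

### The arm

A 7-joint arm with a two-finger parallel gripper is mounted at the origin on a cart in front of the work surface, level with it; the furniture and walls round the work are solid. World frame = base frame: x ahead of the robot, y to its left, z up, the work surface at z = 0. Lengths are in m, angles in rad, forces in N, time in s.
With the tool pointing down it reaches from about 0.425 to 0.95 m from the base axis. Payload 4.7 kg.
Tool frame: the origin (TCP) lies at the centre of the arm's flange, where the gripper is bolted on; the fingertips stand 182 mm ahead of it and the grasp point (between the pads) lies 164 mm ahead of it; z points along the fingers, y is the direction in which the jaws open and shut (so a half turn about z gives the same grasp; the last joint's range is limited). The gripper opens to 87 mm and grips with 3 to 60 N. Pads are 19 mm wide; open, the fingers measure 117 mm over their backs; the gripper's body (75 mm by 190 mm) begins 51 mm behind the grasp point.
Start: joints at [-1.371, 0.469, -0.049, 1.532, 0.024, 1.141, -0.082], TCP at [0.153, 0.657, 0.405] pointing down, gripper open.
Joint ranges: [-2.59, 2.59], [-0.33, 1.99], [-1.39, 1.29], [0.1, 2.45], [-1.04, 4.18], [0.21, 1.99], [-2.66, 2.66]. Speed limits (rad/s): [2.57, 2.57, 3.14, 3.14, 3.14, 3.14, 3.14].

### API

Orientations are given as a unit quaternion [w, x, y, z].
In Python, from cell import arm gives the robot as it stands.
- The arm moves only by the tool drive_tool, never from a script. Its argument "commands" is a list of rows, each an object with "linear": the shift along the tool's x, y, z in m, a list of three; "turn": the turn, a rotation vector about the tool's x, y, z in degrees, a list of three; "claw": the closure, from 0 (fully open) to 1 (shut). A call has 1 to 20 rows; each row shifts and turns the pose as measured when the row begins, along the tool's axes as they then stand; what a row does not reach is not made up. A row lasts 1/10 s, in which the tool goes at most 50 mm and 8.59 degrees, less where a joint would pass 70% of its speed; a pose out of reach is approached as far as the arm can. A call is refused whole if a number of a shift passes 0.05 or a number of a turn 8.59, either way. A call with a gripper value outside its range is refused whole. The fingers move at their own pace and stop on an object; "newtons" is the grip in N (left out, the last holds). Time passes only in rows, so rows that do not move let the fingers close. It gives the time, the measured TCP pose, the force and the opening at its end, in the units of the state.
- arm.sense(): the state, without advancing time (a new reading comes with each control period).
- arm.capture(name): name is "scene" or "top" or "wrist"; returns a dict with "image" (400x640x3 uint8, red, green, blue), "fx", "fy", "cx", "cy" (pixels), "k1" (the pictures are not rectified: a ray, as slopes to the right and down, at radius r is drawn at 1 + k1 r^2 times it, then the intrinsics apply), "view" (4x4, takes a point from world to camera coordinates); the wrist camera has in their place "mount" (4x4, takes a point from camera to tool coordinates, whose origin is the TCP and whose axes are the flange's). Camera axes: x right, y up, looking along -z (the intrinsics and any distortion apply to the point x, -y, -z); pixel columns grow to the right and rows downward; lengths in m; the calibration is good to about 2 mm. A picture is of the moment at which its call begins: read the wrist's pose just before it. There is no depth.
- arm.hand_in(): hands the job in, once; it reports no verdict.
The state is a dict: "clock": time; "qpos": joint angles; "qd": joint speeds; "joint_torque": joint torques, N m; "position": TCP position; "ee_rot": TCP orientation; "force": force on the tool from outside, world axes, zero at the start; "wrist_torque": the same for the moment, N m; "gripper_width": opening from 0.0 (shut) to 1.0 (fully open).
Only numpy, scipy, OpenCV 4.12 (cv2) and the standard library are available. Lean on these libraries where they do the work, as an engineer would, in place of code of your own. Each camera call takes 0.05 s, during which the arm holds its last target.

### The job

The vial carousel was clicked on one place too far, and its ratchet will not let it turn back. Using only a fingertip to push, tip the pawl by its lever right back until it rests clear of the teeth, push the carousel's handle to turn it backward (counter-clockwise from above) by one notch or a little less, then tip the pawl down again so that its nose drops in behind the next tooth, and press the carousel back against it so that the skipped vial stands locked under the pointer. Do not take hold of or lift the vials, leave each standing in its place, and do not disturb the beaker, the bottle or the timer.

Things in the scene. Friction and masses are not known exactly. Their poses are not given: they have to be found in the camera images.
- changer: Vial changer of a bench photometer, fixed: grey base (radius 116 mm, 16 high) with a turning carousel, a pawl on its -x side and a white photometer head on its +y side (x -35..35, y 120..166, top z 94). Origin: centre of the underside, on the bench and on the carousel's vertical axis. 'Frame' below means this frame, in mm, z up. Vials stand on radius 66, lids up to z 84.
- carousel (a joint): Carousel angle, rad; counter-clockwise from above is positive and backward. One notch (12 in a turn) is 0.524. At 0 a tooth bears on the engaged pawl, at 0.524 the next does: it stops there. It starts at about -0.06, just past its click. The pawl drops into the new notch only if let down below 0.49; above, it lands on the crest. Stiff (0.07 N m, 1.5 N at the handle); stays where left.
- carousel_hub (a point): Top centre of the handle's hub (30 mm diameter), on the carousel's axis at z 118. Below it, around the vials, lies the toothed steel rim: radius 90 to 106, tooth roots at z 30, crests at z 40; each tooth has one upright face and a long ramp. Turned forward (clockwise), the ramps slip under the pawl.
- handle_0 (a point): Centre of one of four black ball knobs (18 mm diameter) on the arms of the handle that turns with the carousel. Arms: level steel rods 8 mm thick, 90 degrees apart, axis at z 108, from the hub out to the knobs 52 mm from the axis. The space between the arms is free down to the vial lids (z 84).
- handle_1 (a point): The same, next knob counter-clockwise.
- handle_2 (a point): The same, next knob counter-clockwise.
- handle_3 (a point): The same, next knob counter-clockwise.
- pawl (a joint): Pawl angle about its level shaft, rad. 0: nose on the tooth roots (engaged). Grows as the nose rises, to a stop at 1.012 with the lever lying back. Moved by weight, no spring: below about 0.57 it falls back onto the teeth, above that it falls over to its stop and stays. With its nose on a tooth's crest it reads about 0.18.
- pawl_knob (a point): Centre of the steel ball knob (18 mm diameter) on the pawl's lever, a steel rod 7 mm thick that ends 48 mm from the shaft and swings in the plane x = -135 of the frame. Engaged: knob at (-135, -32, 90). Thrown back: (-135, -79, 90); in between it rises to z 96. Push the knob along -y of the frame to lift the nose, along +y to drop it; about 1 N.
- pawl_pivot (a point): Pawl shaft, at (-112, -55, 48) of the frame, lying along the frame's x from -141 to -94. Its bracket fills x -119..-109, y -65..-45 and reaches up to z 58; the foot under it is 16 mm high. Thrown back, the nose's arm slants up over the rim to (-100, -11, 85).
- pawl_nose (a point): Tip of the pawl's nose, 55 mm from the shaft; engaged it stands at (-100, 0, 30) mm in the changer's frame, on the toothed rim.
- reading_place (a point): Fixed point of the changer at (0, 66, 46) mm: where the middle of a vial stands when it is in front of the photometer's window, under the end of the flat steel pointer (z 66) that marks it.
- beaker: Loose empty 100 ml beaker, 71 mm wide and high, on the bench at the right of the changer. Origin: centre of its underside. To be left alone.
- bottle: Loose small white solution bottle with a screw cap, 45 mm diameter, 83 mm high, at the left of the changer. Origin: centre of its underside. To be left alone.
- lab_timer: Loose lab timer, 54 x 66 x 22 mm, lying in front of the changer on the left. Origin: centre of its underside. To be left alone.
- sample_0: Loose capped sample vial, 23 mm diameter, 52 mm high, standing in one of the carousel's places. Origin: centre of its underside, 32 mm above the bench.
- sample_1: The same, another vial.
- sample_2: The same, another vial.
- sample_3: The same, another vial.
- sample_4: The same, another vial.
- sample_5: The same, another vial.
Things that resemble listed ones, but are neither listed nor needed, are in the scene too. Leave any green look-alike of the sample_4 alone.

How it is judged:
By the outcome, as a careful person would: the job done as asked, in the order asked, and still so for the second after the job is handed in, with the robot touching nothing.
It also fails if it takes over 56 s, if anything falls off the work surface, if the arm or the gripper's body presses on something with over 40 N, if the wrist force passes 120 N, or if a joint passes its speed limit or range.

## Working session

There is one attempt and no reset: what is moved stays moved. The work goes in short steps, Python scripts to look and compute and a tool call to move; the robot and the scene stay as the last step left them, time stands still between calls to the robot, and variables do not carry over. Pictures are saved under pics/ and viewed, and the job is handed in when it is done.

Besides the shell and the picture viewer there is one more tool, called as name(argument=value, ...), one argument or row to a line, values as JSON. drive_tool: Moves the arm, as the interface text tells. Its arguments: {"type":"object","properties":{"commands":{"type":"array","items":{"type":"object","properties":{"linear":{"type":"array","items":{"type":"number"}},"turn":{"type":"array","items":{"type":"number"}},"claw":{"type":"number"}}}},"newtons":{"type":"number"}},"required":["commands"]}

```bash
ls; mkdir -p pics; cat > h.py <<'E'
import numpy as np, cv2
from cell import arm
from scipy.spatial.transform import Rotation as R
def rot(q): return R.from_quat([q[1],q[2],q[3],q[0]]).as_matrix()
def cap(n,f=None):
    s=arm.sense(); c=arm.capture(n)
    if 'view' in c: c['T']=np.linalg.inv(np.array(c['view']))
    else:
        M=np.eye(4);M[:3,:3]=rot(s['ee_rot']);M[:3,3]=s['position']; c['T']=M@np.array(c['mount'])
    if f: cv2.imwrite('pics/'+f,c['image'][:,:,::-1])
    return c
def ray(c,u,v):
    K=np.array([[c['fx'],0,c['cx']],[0,c['fy'],c['cy']],[0,0,1.]])
    p=cv2.undistortPoints(np.array([[[u,v]]],float),K,np.array([c['k1'],0,0,0.]))[0,0]
    d=c['T'][:3,:3]@np.array([p[0],-p[1],-1]); return c['T'][:3,3],d
def onz(c,u,v,z):
    o,d=ray(c,u,v); return o+d*(z-o[2])/d[2]
def proj(c,P):
    p=np.linalg.inv(c['T'])@np.r_[P,1]; x,y=p[0]/-p[2],-p[1]/-p[2]; r=1+c['k1']*(x*x+y*y)
    return np.array([c['fx']*x*r+c['cx'],c['fy']*y*r+c['cy']])
E
python3 - <<'E'
from h import *
s=arm.sense();print(s)
for n in('scene','top','wrist'):
    c=cap(n,n+'0.png');print(n,c['fx'],c['k1'],c['T'].round(3).tolist())
E
```

```text
pics
{'clock': 0.0, 'qpos': array([-1.37088226,  0.46945218, -0.04857109,  1.53370899,  0.02411189,
        1.1409719 , -0.08227229]), 'qd': array([ 8.51493931e-04, -8.09396907e-04, -1.30726939e-03,  1.51154680e-03,
       -5.71451430e-04,  3.38710829e-05,  1.36639765e-03]), 'joint_torque': array([-6.79206732e-04, -5.07946301e+01, -8.11531045e-02, -2.36163551e+01,
       -6.15046872e-02,  3.76777165e-02,  1.65957767e-04]), 'position': array([0.15304066, 0.65717013, 0.40368539]), 'ee_rot': array([-6.53303448e-05,  1.14136029e-01,  9.93464650e-01, -9.75052339e-04]), 'force': array([0.04338537, 0.68792948, 0.43771836]), 'wrist_torque': array([-0.04498179,  0.06137262, -0.03740007]), 'gripper_width': 0.9999637749152316}
scene 398.2151589923958 0.00296499347741391 [[-0.497, 0.669, -0.552, 0.125], [-0.867, -0.397, 0.3, 0.45], [-0.018, 0.628, 0.778, 0.763], [0.0, 0.0, 0.0, 1.0]]
top 386.0964681839087 -0.0559043523471087 [[-0.003, 0.984, -0.176, 0.457], [-1.0, -0.004, -0.006, 0.173], [-0.007, 0.176, 0.984, 0.93], [0.0, 0.0, 0.0, 1.0]]
wrist 320.5204674037194 -0.04366510564374679 [[0.226, -0.943, -0.244, 0.088], [0.974, 0.219, 0.059, 0.672], [-0.002, -0.251, 0.968, 0.383], [0.0, 0.0, 0.0, 1.0]]
```

View pics/scene0.png

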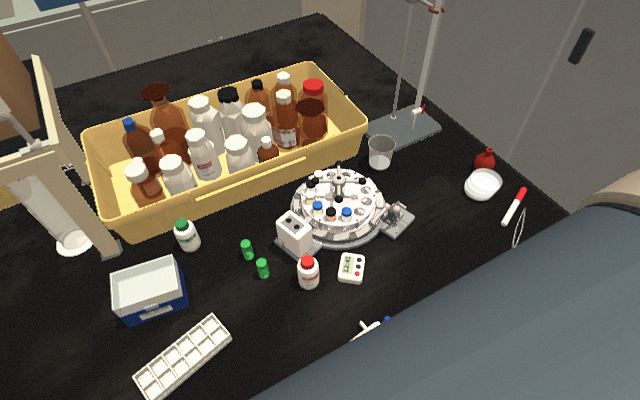

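View pics/top0.png

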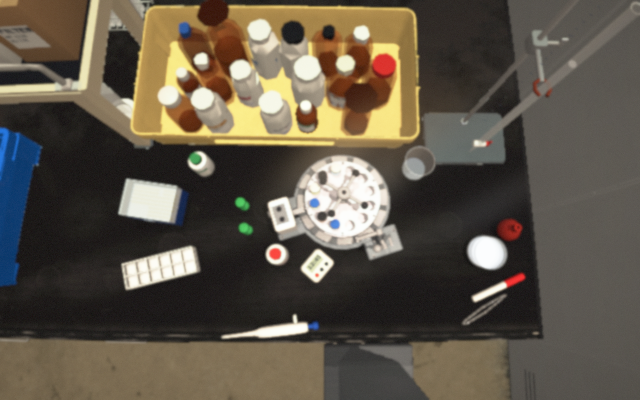

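```bash
python3 - <<'E'
from h import *
c=cap('top'); im=c['image'][140:270,255:415]; cv2.imwrite('pics/topc.png',cv2.resize(im[:,:,::-1],None,fx=4.9,fy=4.5,interpolation=cv2.INTER_CUBIC)[:, :])
im=c['image'][140:260,260:420]; cv2.imwrite('pics/topc.png',cv2.resize(im[:,:,::-1],None,fx=5,fy=5,interpolation=cv2.INTER_CUBIC))
c=cap('scene'); im=c['image'][160:280,265:425]; cv2.imwrite('pics/scc.png',cv2.resize(im[:,:,::-1],None,fx=5,fy=5,interpolation=cv2.INTER_CUBIC))
E
```

```text
(no output)
```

View pics/topc.png

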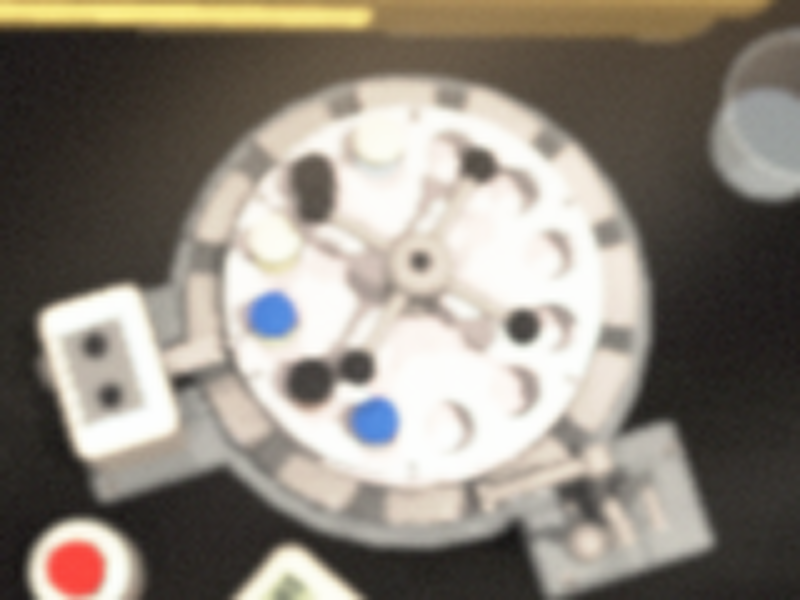

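View pics/scc.png

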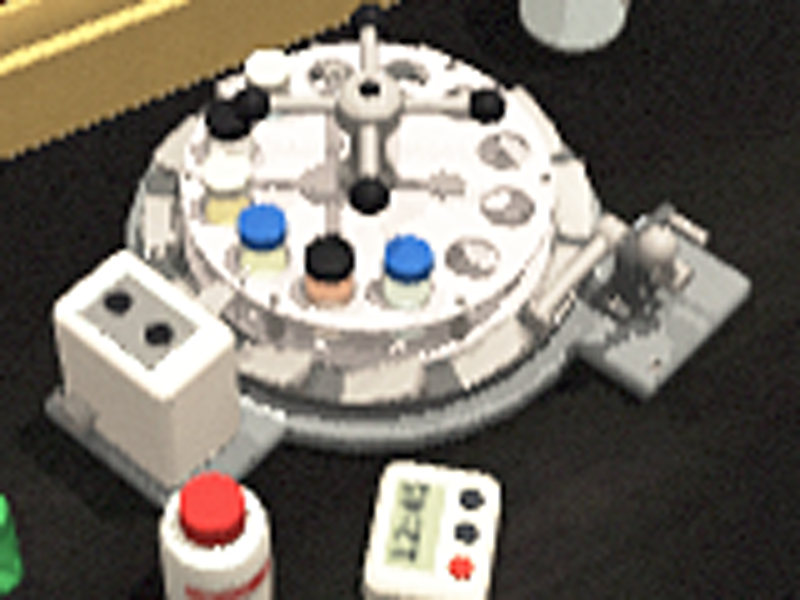

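```bash
python3 - <<'E'
from h import *
t=cap('top');s=cap('scene')
T=lambda u,v:(260+(u+.5)/5-.5,140+(v+.5)/5-.5)
S=lambda u,v:(265+(u+.5)/5-.5,160+(v+.5)/5-.5)
def tri(a,b):
    A=[];bb=[]
    for c,p in((t,a),(s,b)):
        o,d=ray(c,*p);d/=np.linalg.norm(d);P=np.eye(3)-np.outer(d,d);A.append(P);bb.append(P@o)
    x=np.linalg.lstsq(np.vstack(A),np.hstack(bb),rcond=None)[0]; 
    return x, proj(t,x)-a, proj(s,x)-b
for n,a,b in (('hub',(420,262),(370,90)),('pk',(587,541),(658,243)),('k_far',(478,165),(368,18)),('k_R',(523,327),(487,104)),('k_near',(356,367),(369,195)),('k_L',(315,172),(250,103))):
    x,e1,e2=tri(T(*a),S(*b)); print(n,x.round(4),e1.round(1),e2.round(1))
print('hub118',onz(t,*T(420,262),.118),onz(s,*S(370,90),.118))
print('pk90',onz(t,*T(587,541),.090),onz(s,*S(658,243),.090))
# head top corners in top crop
for p in((40,312),(132,285),(182,432),(88,460)): print('head',onz(t,*T(*p),.094).round(4))
for p in((62,303),(125,252),(232,325),(165,385)): print('headS',onz(s,*S(*p),.094).round(4))
for n,p in(('blue1',(272,315)),('blk',(310,380)),('blue2',(375,420)),('wh',(272,242)),('wh2',(378,140))): print(n,onz(t,*T(*p),.084).round(4))
E
```

```text
hub [0.6274 0.13   0.1174] [-0. -0.] [0. 0.]
pk [0.5091 0.0577 0.091 ] [0.1 0.1] [-0.1 -0. ]
k_far [0.6722 0.1035 0.1096] [0. 0.] [-0. -0.]
k_R [0.6004 0.0855 0.1086] [-0.1 -0. ] [0.1 0. ]
k_near [0.5832 0.1575 0.1078] [0. 0.] [-0.1 -0. ]
k_L [0.6712 0.1716 0.0922] [1.5 1.2] [-1.8 -0.4]
hub118 [0.62721872 0.12999719 0.118     ] [0.62691541 0.13031667 0.118     ]
pk90 [0.50934226 0.05773619 0.09      ] [0.5095253  0.05694276 0.09      ]
head [0.6105 0.2964 0.094 ]
head [0.6224 0.256  0.094 ]
head [0.5571 0.2333 0.094 ]
head [0.545  0.2741 0.094 ]
headS [0.6083 0.2925 0.094 ]
headS [0.619  0.2574 0.094 ]
headS [0.562  0.2366 0.094 ]
headS [0.5496 0.2746 0.094 ]
blue1 [0.6105 0.1944 0.084 ]
blk [0.5812 0.1776 0.084 ]
blue2 [0.5633 0.149  0.084 ]
wh [0.6438 0.1944 0.084 ]
wh2 [0.6908 0.1464 0.084 ]
```

```bash
cat >> h.py <<'E'
C=np.array([.627,.130]);YAW=np.radians(18.3)
ex=np.array([np.cos(YAW),np.sin(YAW)]);ey=np.array([-ex[1],ex[0]])
def F(x,y): return C+ex*x/1000+ey*y/1000
def inF(p): d=np.array(p)[:2]-C; return np.array([d@ex,d@ey])*1000
def plan(xf,yf,ztip,ydeg=None):
    """frame mm target of the tip; ydeg: desired world yaw of tool y"""
    s=arm.sense();M=rot(s['ee_rot']);p=s['position'];tip=p+M[:,2]*.182
    tgt=np.r_[F(xf,yf),ztip/1000]
    print('t',s['clock'],'tip frame',inF(tip).round(1),'z',(tip[2]*1000).round(1),'w',s['gripper_width'],'f',s['force'].round(2))
    ya=np.degrees(np.arctan2(M[1,1],M[0,1]));print('tool y yaw',ya.round(1),'toolz',M[:,2].round(4))
    D=tgt-tip
    print('tool shift',(M.T@D).round(4))
    if ydeg is not None:
        dy=(ydeg-ya+180)%360-180
        Mt=R.from_euler('z',dy,degrees=True).as_matrix()@M
        # tool down desired
        x=Mt[:,0].copy();x[2]=0;x/=np.linalg.norm(x);z=np.array([0,0,-1.]);Md=np.c_[x,np.cross(z,x),z]
        print('turn',np.degrees(R.from_matrix(M.T@Md).as_rotvec()).round(2),'then tool shift',(Md.T@(tgt-(p+Md[:,2]*.182))).round(4))
E
python3 -c "
from h import *
plan(-135,8,200,108)
print(F(-135,8))"
```

```text
t 0.35 tip frame [-284.4  649.5] z 222.5 w 0.9977949755562202 f [-0.39  0.48  0.19]
tool y yaw 76.9 toolz [-1.e-04 -4.e-04 -1.e+00]
tool shift [-0.4618 -0.4696  0.0227]
turn [-2.000e-02 -1.000e-02 -3.111e+01] then tool shift [-0.1527 -0.6407  0.0225]
[0.49631562 0.09520642]
```

drive_tool(
  commands=[
    {"turn": [0, 0, -7.8], "claw": 1},
    {"turn": [0, 0, -7.8], "claw": 1},
    {"turn": [0, 0, -7.8], "claw": 1},
    {"turn": [0, 0, -7.8], "claw": 1},
    {"linear": [-0.011, -0.046, 0.0015], "claw": 1},
    {"linear": [-0.011, -0.046, 0.0015], "claw": 1},
    {"linear": [-0.011, -0.046, 0.0015], "claw": 1},
    {"linear": [-0.011, -0.046, 0.0015], "claw": 1},
    {"linear": [-0.011, -0.046, 0.0015], "claw": 1},
    {"linear": [-0.011, -0.046, 0.0015], "claw": 1},
    {"linear": [-0.011, -0.046, 0.0015], "claw": 1},
    {"linear": [-0.011, -0.046, 0.0015], "claw": 1},
    {"linear": [-0.011, -0.046, 0.0015], "claw": 1},
    {"linear": [-0.011, -0.046, 0.0015], "claw": 1},
  ],
  newtons=20,
)

```text
schema error: expected keys linear, turn, claw
```

```bash
python3 -c "
from h import *
plan(-135,8,200,108);print(arm.sense()['qpos'].round(2))
cap('wrist','w1.png')"
```

```text
t 0.35 tip frame [-284.4  649.5] z 222.5 w 0.9977949755562202 f [-0.39  0.48  0.19]
tool y yaw 76.9 toolz [-1.e-04 -4.e-04 -1.e+00]
tool shift [-0.4618 -0.4696  0.0227]
turn [-2.000e-02 -1.000e-02 -3.111e+01] then tool shift [-0.1527 -0.6407  0.0225]
[-1.37  0.47 -0.05  1.53  0.02  1.14 -0.08]
```

View pics/w1.png

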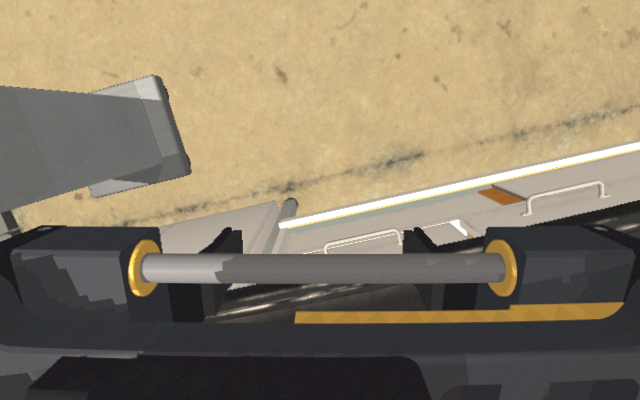

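drive_tool(
  commands=[
    {"linear": [0, 0, 0], "turn": [0, 0, -7.8], "claw": 1},
    {"linear": [0, 0, 0], "turn": [0, 0, -7.8], "claw": 1},
    {"linear": [0, 0, 0], "turn": [0, 0, -7.8], "claw": 1},
    {"linear": [0, 0, 0], "turn": [0, 0, -7.8], "claw": 1},
    {"linear": [-0.011, -0.046, 0.0015], "turn": [0, 0, 0], "claw": 1},
    {"linear": [-0.011, -0.046, 0.0015], "turn": [0, 0, 0], "claw": 1},
    {"linear": [-0.011, -0.046, 0.0015], "turn": [0, 0, 0], "claw": 1},
    {"linear": [-0.011, -0.046, 0.0015], "turn": [0, 0, 0], "claw": 1},
    {"linear": [-0.011, -0.046, 0.0015], "turn": [0, 0, 0], "claw": 1},
    {"linear": [-0.011, -0.046, 0.0015], "turn": [0, 0, 0], "claw": 1},
    {"linear": [-0.011, -0.046, 0.0015], "turn": [0, 0, 0], "claw": 1},
    {"linear": [-0.011, -0.046, 0.0015], "turn": [0, 0, 0], "claw": 1},
    {"linear": [-0.011, -0.046, 0.0015], "turn": [0, 0, 0], "claw": 1},
    {"linear": [-0.011, -0.046, 0.0015], "turn": [0, 0, 0], "claw": 1},
  ],
  newtons=20,
)

```text
clock: 1.8
position: [0.4149, 0.2524, 0.3878]
ee_rot: [0.001, -0.176, 0.984, 0.004]
force: [1.0, 1.3, 0.5]
gripper_width: 0.008
```

```bash
python3 -c "
from h import *
plan(-135,8,200,108);print(arm.sense()['qpos'].round(2))
cap('wrist','w2.png')"
```

```text
t 1.8 tip frame [-162.4  184.2] z 205.8 w 0.008165070676529747 f [0.99 1.26 0.53]
tool y yaw 110.3 toolz [ 3.0e-04  8.3e-03 -1.0e+00]
tool shift [-0.0213 -0.1771  0.0045]
turn [0.44 0.17 2.29] then tool shift [-0.0289 -0.1746  0.0058]
[-0.64  0.18  0.01  1.99 -0.01  0.97  1.3 ]
```

View pics/w2.png

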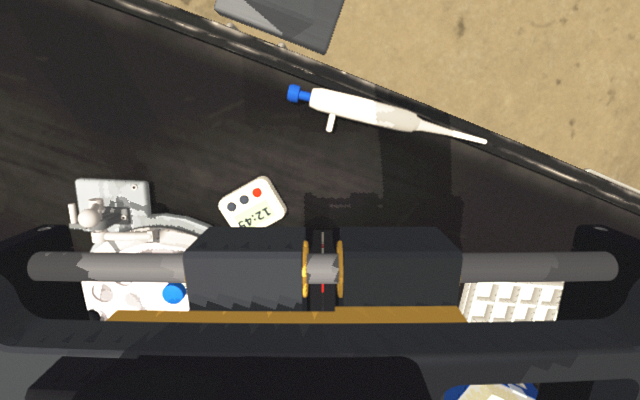

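drive_tool(
  commands=[
    {"linear": [0, 0, 0], "turn": [0.4, 0.2, 2], "claw": 1},
    {"linear": [-0.006, -0.036, 0], "turn": [0, 0, 0], "claw": 1},
    {"linear": [-0.006, -0.036, 0], "turn": [0, 0, 0], "claw": 1},
    {"linear": [-0.006, -0.036, 0], "turn": [0, 0, 0], "claw": 1},
    {"linear": [-0.006, -0.036, 0], "turn": [0, 0, 0], "claw": 1},
    {"linear": [-0.006, -0.03, 0], "turn": [0, 0, 0], "claw": 1},
    {"linear": [0, 0, 0], "turn": [0, 0, 0], "claw": 1},
  ],
)

```text
clock: 2.55
position: [0.5038, 0.079, 0.3902]
ee_rot: [0.003, -0.149, 0.989, -0.002]
force: [-0.3, -0.5, 0.7]
gripper_width: 0.008
```

```bash
python3 -c "
from h import *
plan(-135,8,84,108.3);print(arm.sense()['qpos'].round(2))
cap('wrist','w3.png')"
```

```text
t 2.55 tip frame [-132.1  -10.8] z 208.2 w 0.008164659344628799 f [-0.32 -0.46  0.75]
tool y yaw 107.1 toolz [ 0.0064 -0.004  -1.    ]
tool shift [0.0039 0.0195 0.1241]
turn [-0.33  0.28 -1.18] then tool shift [0.002  0.0178 0.1242]
[-0.38  0.21  0.16  1.95 -0.03  0.98  1.67]
```

View pics/w3.png

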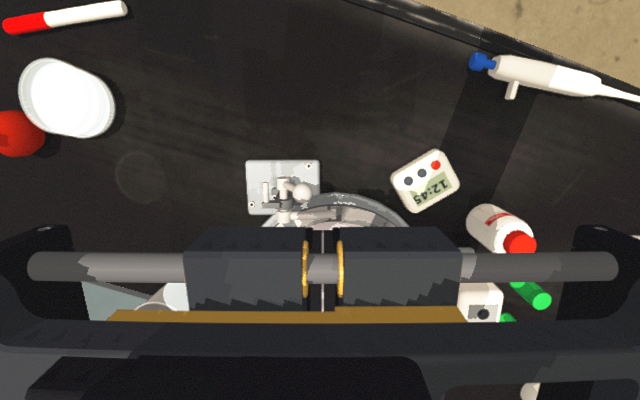

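```bash
python3 -c "
from h import *
c=cap('wrist'); print(inF(onz(c,303,192,.09)), arm.sense()['qd'].round(3))
plan(-135,8,84,108.3)
im=c['image'][140:240,230:350];cv2.imwrite('pics/w4.png',cv2.resize(im[:,:,::-1],None,fx=5,fy=5,interpolation=cv2.INTER_CUBIC))
"
```

```text
[-133.75447923  -26.84631505] [-0.027 -0.003 -0.033  0.009 -0.006 -0.002 -0.   ]
t 2.65 tip frame [-132.4   -6.3] z 208.0 w 0.0005349520244528591 f [0.7  1.12 0.4 ]
tool y yaw 107.4 toolz [ 0.0047 -0.0018 -1.    ]
tool shift [0.0033 0.0147 0.1239]
turn [-0.18  0.22 -0.85] then tool shift [0.0019 0.0137 0.124 ]
```

View pics/w4.png

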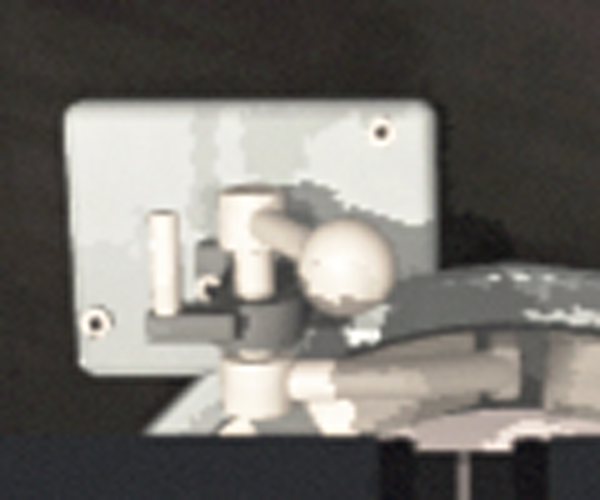

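drive_tool(
  commands=[
    {"linear": [0.002, 0.014, 0], "turn": [0, 0, -0.8], "claw": 1},
    {"linear": [0, 0, 0], "turn": [0, 0, 0], "claw": 1},
    {"linear": [0, 0, 0.025], "turn": [0, 0, 0], "claw": 1},
    {"linear": [0, 0, 0.025], "turn": [0, 0, 0], "claw": 1},
    {"linear": [0, 0, 0], "turn": [0, 0, 0], "claw": 1},
    {"linear": [0, 0, 0], "turn": [0, 0, 0], "claw": 1},
  ],
)

```text
clock: 3.25
position: [0.4932, 0.1059, 0.3402]
ee_rot: [0.003, -0.167, 0.986, 0.001]
force: [0.5, -0.1, -0.2]
gripper_width: 0.004
```

```bash
python3 -c "
from h import *
plan(-135,8,84,108.3)
c=cap('wrist','w5.png');print(arm.sense()['qd'].round(3))
"
```

```text
t 3.25 tip frame [-133.4   19.2] z 158.2 w 0.0040308862255539575 f [ 0.52 -0.08 -0.24]
tool y yaw 109.3 toolz [ 0.0062  0.0025 -1.    ]
tool shift [ 0.0023 -0.0112  0.0742]
turn [0.02 0.38 0.97] then tool shift [ 0.0004 -0.0112  0.0742]
[ 0.007 -0.01   0.007 -0.008 -0.001 -0.001  0.002]
```

View pics/w5.png

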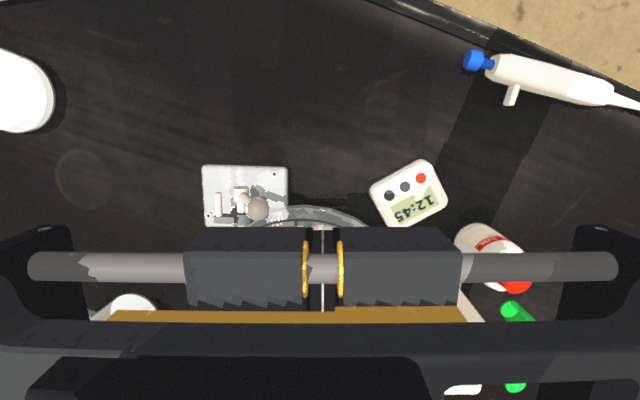

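drive_tool(
  commands=[
    {"linear": [0.001, -0.004, 0.025], "turn": [0, 0, 0], "claw": 1},
    {"linear": [0, -0.003, 0.025], "turn": [0, 0, 0], "claw": 1},
    {"linear": [0, 0, 0.018], "turn": [0, 0, 0], "claw": 1},
    {"linear": [0, 0, 0], "turn": [0, 0, 0], "claw": 1},
    {"linear": [0, 0, 0], "turn": [0, 0, 0], "claw": 1},
  ],
)

```text
clock: 3.8
position: [0.4978, 0.1015, 0.2773]
ee_rot: [0.01, -0.169, 0.986, 0.002]
force: [0.5, 0.1, -0.6]
gripper_width: 0.005
```

```bash
python3 -c "
from h import *
c=cap('wrist','w6.png');cap('scene','s6.png');print(arm.sense()['qd'].round(3))
plan(-135,-60,84,108.3)
"
```

```text
[ 0.001 -0.003  0.001  0.003 -0.    -0.005  0.001]
t 3.9 tip frame [-127.9   13.7] z 95.5 w 0.005913236905172875 f [ 0.15 -0.6   0.07]
tool y yaw 109.5 toolz [ 0.0193  0.0075 -0.9998]
tool shift [ 0.0088 -0.0735  0.0113]
turn [0.05 1.18 1.16] then tool shift [ 0.0033 -0.0735  0.0115]
```

View pics/w6.png

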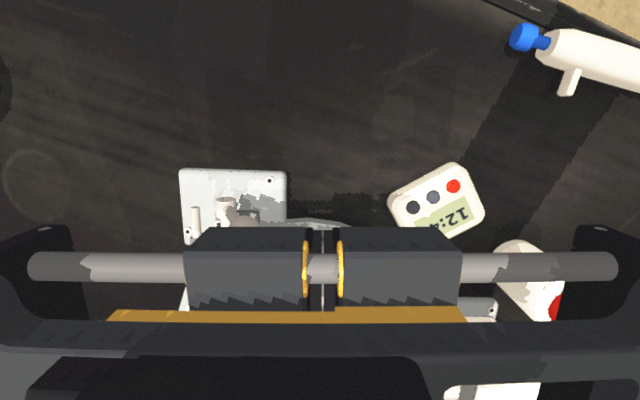

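View pics/s6.png

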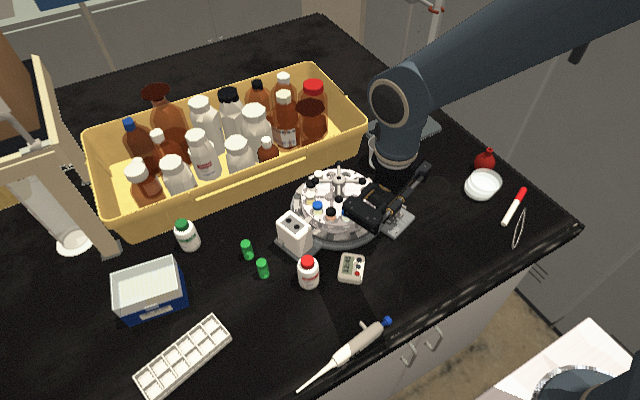

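drive_tool(
  commands=[
    {"linear": [0.003, 0, 0.01], "turn": [0, 1.2, 1], "claw": 1},
    {"linear": [0, 0, 0], "turn": [0, 0, 0], "claw": 1},
    {"linear": [0, 0, 0], "turn": [0, 0, 0], "claw": 1},
  ],
)

```text
clock: 4.2
position: [0.4956, 0.1008, 0.269]
ee_rot: [0.001, -0.16, 0.987, 0.001]
force: [-1.1, -0.1, -0.5]
gripper_width: 0.007
```

```bash
python3 -c "
from h import *
plan(-135,-60,84,108.3)
"
```

```text
t 4.2 tip frame [-133.5   13.7] z 87.0 w 0.007228211527796857 f [-1.11 -0.13 -0.5 ]
tool y yaw 108.4 toolz [ 0.0019  0.0015 -1.    ]
tool shift [ 0.0016 -0.0737  0.0029]
turn [0.05 0.13 0.08] then tool shift [ 0.0011 -0.0736  0.003 ]
```

drive_tool(
  commands=[
    {"linear": [0, -0.01, 0.001], "turn": [0, 0, 0], "claw": 1},
    {"linear": [0, -0.01, 0.001], "turn": [0, 0, 0], "claw": 1},
    {"linear": [0, -0.008, 0.001], "turn": [0, 0, 0], "claw": 1},
    {"linear": [0, -0.008, 0], "turn": [0, 0, 0], "claw": 1},
    {"linear": [0, -0.008, 0], "turn": [0, 0, 0], "claw": 1},
  ],
)

```text
clock: 4.7
position: [0.5106, 0.0562, 0.2662]
ee_rot: [0.001, -0.16, 0.987, 0.001]
force: [0.1, 0.7, 0.9]
gripper_width: 0.007
```

```bash
python3 -c "
from h import *
c=cap('wrist','w7.png')
plan(-135,-60,84,108.3)
"
```

```text
t 4.75 tip frame [-133.2  -35.2] z 84.2 w 0.0050207138835948245 f [ 0.43 -1.59 -0.01]
tool y yaw 108.3 toolz [ 0.0032  0.001  -1.    ]
tool shift [ 0.0018 -0.0248  0.0002]
turn [-0.    0.19  0.  ] then tool shift [ 0.0012 -0.0248  0.0002]
```

View pics/w7.png

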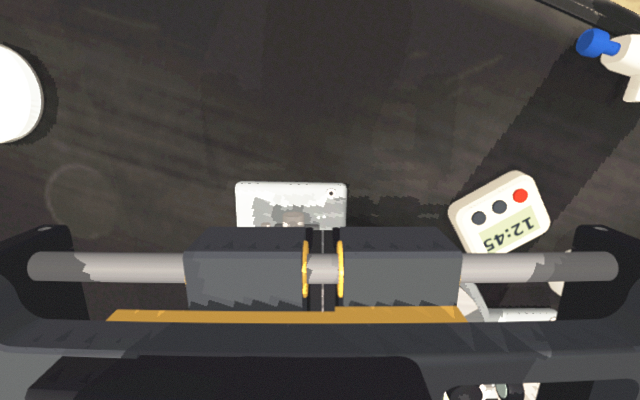

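drive_tool(
  commands=[
    {"linear": [0.001, -0.008, 0], "turn": [0, 0, 0], "claw": 1},
    {"linear": [0, -0.008, 0], "turn": [0, 0, 0], "claw": 1},
    {"linear": [0, 0, 0], "turn": [0, 0, 0], "claw": 1},
    {"linear": [0, 0.01, 0], "turn": [0, 0, 0], "claw": 1},
    {"linear": [0, 0.02, 0], "turn": [0, 0, 0], "claw": 1},
    {"linear": [0, 0.02, -0.01], "turn": [0, 0, 0], "claw": 1},
    {"linear": [0, 0.01, -0.03], "turn": [0, 0, 0], "claw": 1},
    {"linear": [0, 0, -0.04], "turn": [0, 0, 0], "claw": 1},
    {"linear": [0, 0, -0.03], "turn": [0, 0, 0], "claw": 1},
    {"linear": [0, 0, 0], "turn": [0, 0, 0], "claw": 1},
  ],
)

```text
clock: 5.75
position: [0.4931, 0.1023, 0.3784]
ee_rot: [-0.001, -0.162, 0.987, 0.001]
force: [0.9, -0.8, 0.9]
gripper_width: 0.005
```

```bash
python3 -c "
from h import *
c=cap('wrist','w8.png')
plan(-135,8,200,108.3)
t=cap('scene');im=t['image'][160:280,285:445]; cv2.imwrite('pics/s8.png',cv2.resize(im[:,:,::-1],None,fx=4,fy=4))
"
```

```text
t 5.8 tip frame [-137.3   16.3] z 194.6 w 0.007225860919102108 f [ 0.18  0.82 -0.44]
tool y yaw 108.6 toolz [-5.4e-03  5.0e-04 -1.0e+00]
tool shift [-0.0022 -0.0083 -0.0054]
turn [ 0.13 -0.29  0.33] then tool shift [-0.0014 -0.0079 -0.0054]
```

View pics/w8.png

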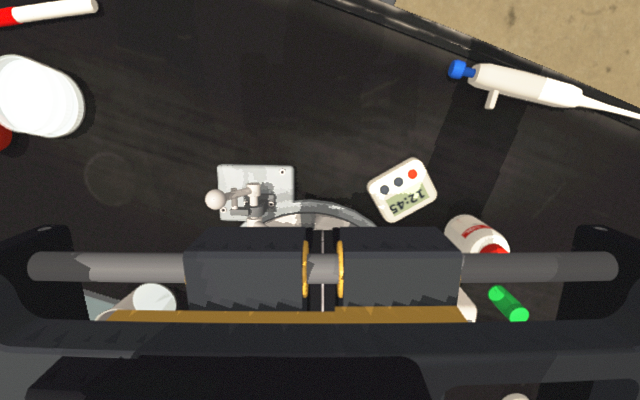

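View pics/s8.png

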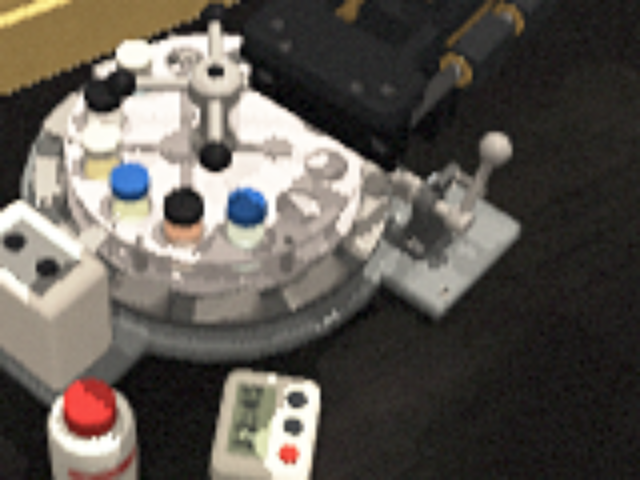

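```bash
python3 -c "
from h import *
plan(4,43,195,73.3)
"
```

```text
t 5.85 tip frame [-138.5   16. ] z 193.0 w 0.006029211873109302 f [-1.05  0.13 -0.01]
tool y yaw 108.6 toolz [-8.6e-03 -7.0e-04 -1.0e+00]
tool shift [-0.1426  0.0263 -0.0032]
turn [-3.00e-02 -5.00e-01  3.53e+01] then tool shift [-0.0998  0.1033 -0.0021]
```

drive_tool(
  commands=[
    {"linear": [0, 0, 0], "turn": [0, -0.5, 8.5], "claw": 1},
    {"linear": [0, 0, 0], "turn": [0, 0, 8.5], "claw": 1},
    {"linear": [0, 0, 0], "turn": [0, 0, 8.5], "claw": 1},
    {"linear": [0, 0, 0], "turn": [0, 0, 7], "claw": 1},
    {"linear": [-0.03, 0.03, 0], "turn": [0, 0, 0], "claw": 1},
    {"linear": [-0.03, 0.03, 0], "turn": [0, 0, 0], "claw": 1},
    {"linear": [-0.02, 0.02, 0], "turn": [0, 0, 0], "claw": 1},
    {"linear": [0, 0, 0], "turn": [0, 0, 0], "claw": 1},
    {"linear": [0, 0, 0], "turn": [0, 0, 0], "claw": 1},
  ],
)

```text
clock: 6.75
position: [0.5854, 0.1616, 0.3548]
ee_rot: [-0.015, 0.13, 0.991, -0.007]
force: [-0.5, -0.4, -0.3]
gripper_width: 0.007
```

```bash
python3 -c "
from h import *
plan(4,43,195,73.3)
"
```

```text
t 6.75 tip frame [-35.7  43.3] z 172.9 w 0.006648877628172089 f [-0.49 -0.37 -0.3 ]
tool y yaw 75.1 toolz [-0.0324 -0.0093 -0.9994]
tool shift [-0.0327  0.0211 -0.0234]
turn [-1.02 -1.64  1.84] then tool shift [-0.0275  0.0192 -0.0222]
```

drive_tool(
  commands=[
    {"linear": [0, 0, -0.005], "turn": [-1, -1.6, 1.8], "claw": 1},
    {"linear": [-0.014, 0.01, -0.003], "turn": [0, 0, 0], "claw": 1},
    {"linear": [-0.012, 0.009, 0], "turn": [0, 0, 0], "claw": 1},
    {"linear": [0, 0, 0], "turn": [0, 0, 0], "claw": 1},
    {"linear": [0, 0, 0], "turn": [0, 0, 0], "claw": 1},
  ],
)

```text
clock: 7.25
position: [0.6109, 0.1694, 0.3571]
ee_rot: [-0.006, 0.147, 0.989, -0.003]
force: [-0.9, -0.1, 1.1]
gripper_width: 0.004
```

```bash
python3 -c "
from h import *
t=cap('scene');im=t['image'][150:270,265:425]; cv2.imwrite('pics/s9.png',cv2.resize(im[:,:,::-1],None,fx=5,fy=5))
plan(4,43,98,73.3)
"
```

```text
t 7.3 tip frame [-5.7 42.5] z 175.1 w -0.0002838049951489119 f [ 0.61 -0.25  0.1 ]
tool y yaw 73.1 toolz [-0.0138 -0.0047 -0.9999]
tool shift [-0.0085  0.0066  0.077 ]
turn [-0.49 -0.68 -0.21] then tool shift [-0.0055  0.0044  0.0771]
```

View pics/s9.png

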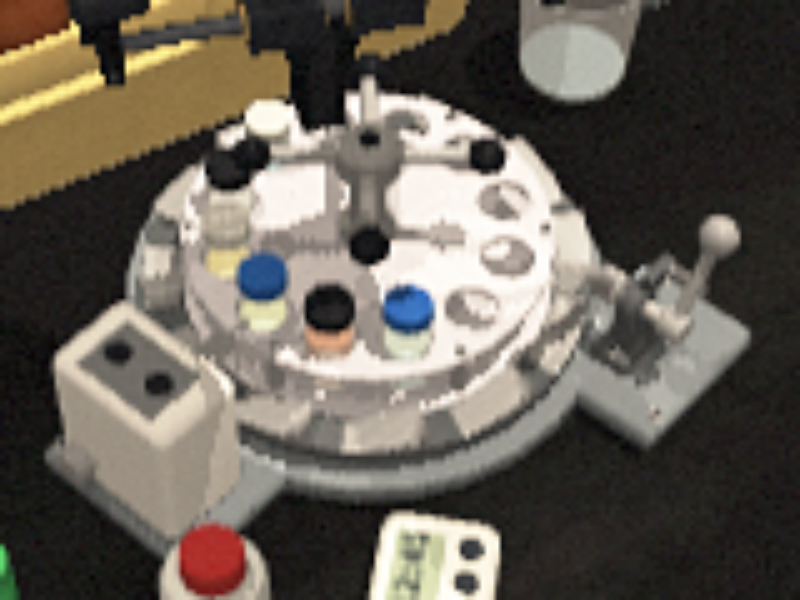

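drive_tool(
  commands=[
    {"linear": [-0.006, 0.004, 0], "turn": [-0.5, -0.7, 0], "claw": 1},
    {"linear": [0, 0, 0.02], "turn": [0, 0, 0], "claw": 1},
    {"linear": [0, 0, 0.02], "turn": [0, 0, 0], "claw": 1},
    {"linear": [0, 0, 0], "turn": [0, 0, 0], "claw": 1},
    {"linear": [0, 0, 0], "turn": [0, 0, 0], "claw": 1},
  ],
)

```text
clock: 7.8
position: [0.617, 0.1706, 0.3173]
ee_rot: [0.002, 0.148, 0.989, 0.001]
force: [-0.2, -0.0, -0.3]
gripper_width: 0.005
```

```bash
python3 -c "
from h import *
plan(4,43,98,73.3)
"
```

```text
t 7.8 tip frame [ 4.1 41.7] z 135.3 w 0.0048135338825298956 f [-0.17 -0.02 -0.32]
tool y yaw 73.0 toolz [ 0.0041  0.0018 -1.    ]
tool shift [0.0009 0.0009 0.0373]
turn [ 0.17  0.19 -0.28] then tool shift [0.0002 0.0015 0.0373]
```

drive_tool(
  commands=[
    {"linear": [0, 0.001, 0.018], "turn": [0, 0, 0], "claw": 1},
    {"linear": [0, 0, 0.017], "turn": [0, 0, 0], "claw": 1},
    {"linear": [0, 0, 0], "turn": [0, 0, 0], "claw": 1},
    {"linear": [0, 0, 0], "turn": [0, 0, 0], "claw": 1},
  ],
)

```text
clock: 8.2
position: [0.619, 0.1717, 0.2865]
ee_rot: [0.005, 0.148, 0.989, 0.003]
force: [0.2, -0.1, 0.3]
gripper_width: 0.007
```

```bash
python3 -c "
from h import *
plan(-19,31,98,73.3)
t=cap('scene');im=t['image'][150:270,265:425]; cv2.imwrite('pics/s10.png',cv2.resize(im[:,:,::-1],None,fx=5,fy=5))
"
```

```text
t 8.2 tip frame [ 7.7 42.2] z 104.5 w 0.006567755979732496 f [ 0.24 -0.14  0.34]
tool y yaw 73.0 toolz [ 0.0116  0.0045 -0.9999]
tool shift [ 0.0154 -0.0247  0.0062]
turn [ 0.44  0.56 -0.29] then tool shift [ 0.0137 -0.0232  0.0065]
```

View pics/s10.png

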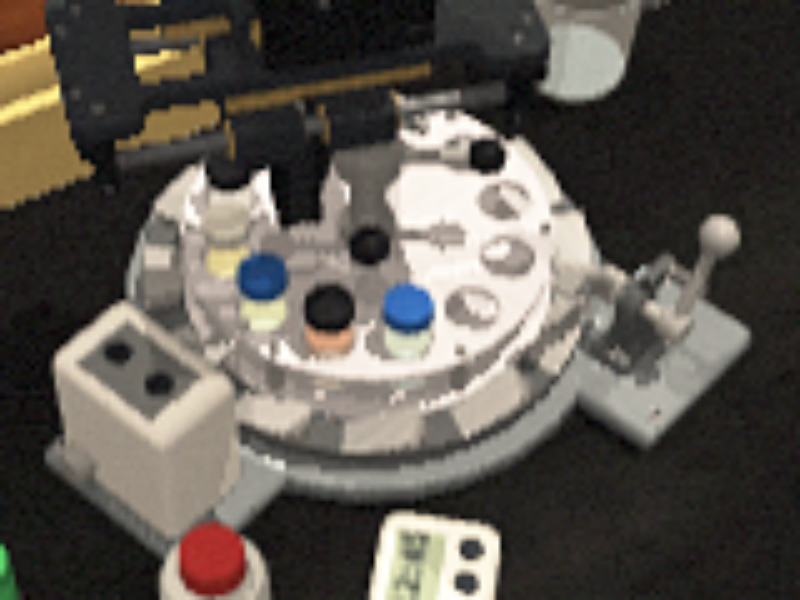

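drive_tool(
  commands=[
    {"linear": [0, 0, 0.006], "turn": [0.4, 0.5, -0.2], "claw": 1},
    {"linear": [0.002, -0.004, 0], "turn": [0, 0, 0], "claw": 1},
    {"linear": [0.002, -0.004, 0], "turn": [0, 0, 0], "claw": 1},
    {"linear": [0.002, -0.004, 0], "turn": [0, 0, 0], "claw": 1},
    {"linear": [0, 0, 0], "turn": [0, 0, 0], "claw": 1},
    {"linear": [0, 0, 0], "turn": [0, 0, 0], "claw": 1},
  ],
)

```text
clock: 8.85
position: [0.6096, 0.1608, 0.2833]
ee_rot: [0.002, 0.146, 0.989, 0.001]
force: [-0.9, -0.1, 0.0]
gripper_width: 0.004
```

```bash
python3 -c "
from h import *
plan(-19,31,98,73.3)
t=cap('scene');im=t['image'][150:270,265:425]; cv2.imwrite('pics/s11.png',cv2.resize(im[:,:,::-1],None,fx=5,fy=5))
"
```

```text
t 8.85 tip frame [-6.  34.7] z 101.3 w 0.0036285189189890574 f [-0.9  -0.06  0.01]
tool y yaw 73.2 toolz [ 0.0047  0.0015 -1.    ]
tool shift [ 0.0085 -0.0105  0.0032]
turn [ 0.16  0.23 -0.11] then tool shift [ 0.0078 -0.01    0.0033]
```

View pics/s11.png

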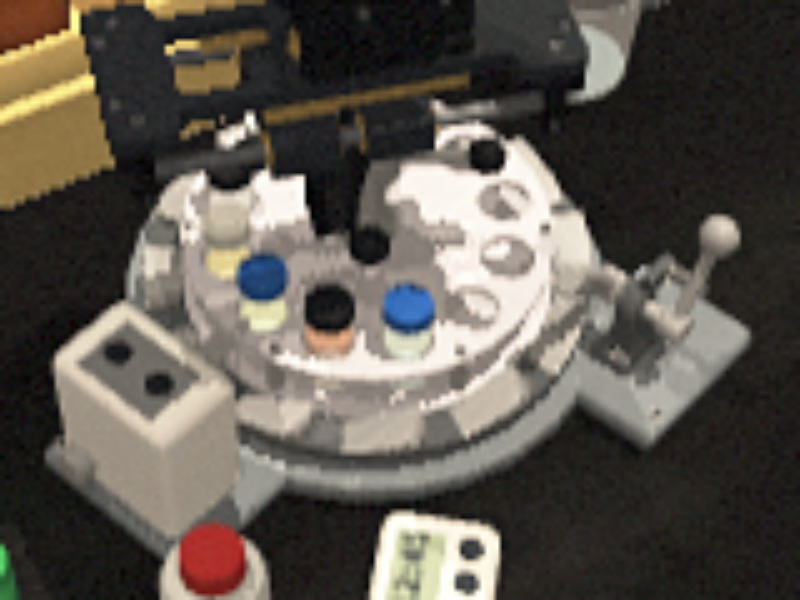

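drive_tool(
  commands=[
    {"linear": [0.003, -0.003, 0.002], "turn": [0, 0, 0], "claw": 1},
    {"linear": [0.003, -0.003, 0], "turn": [0, 0, 0], "claw": 1},
    {"linear": [0.001, -0.002, 0], "turn": [0, 0, 0], "claw": 1},
    {"linear": [0, 0, 0], "turn": [0, 0, 0], "claw": 1},
  ],
)

```text
clock: 9.3
position: [0.6011, 0.156, 0.282]
ee_rot: [0.005, 0.146, 0.989, 0.003]
force: [0.6, -0.1, -0.1]
gripper_width: 0.006
```

```bash
cat >> h.py <<'E'
def vials(t):
    """blue lids near changer in scene view -> frame angles at z=84"""
    hsv=cv2.cvtColor(t['image'],cv2.COLOR_RGB2HSV); m=cv2.inRange(hsv,(100,140,60),(125,255,255))
    n,l,st,ce=cv2.connectedComponentsWithStats(m)
    for i in range(1,n):
        if st[i,4]>15:
            p=inF(onz(t,*ce[i],.080)); r=np.hypot(*p)
            if r<90: print('blue',ce[i].round(1),st[i,4],p.round(1),'r',r.round(1),'ang',np.degrees(np.arctan2(p[1],p[0])).round(1))
E
python3 -c "
from h import *
plan(-19,31,98,73.3)
t=cap('scene');im=t['image'][150:270,265:425]; cv2.imwrite('pics/s12.png',cv2.resize(im[:,:,::-1],None,fx=5,fy=5))
vials(t)
for f in('scene0','top0'):
    c=dict(t) if f=='scene0' else cap('top'); 
    c['image']=cv2.imread('pics/%s.png'%f)[:,:,::-1].copy(); print(f);vials(c)
"
```

```text
t 9.3 tip frame [-14.4  32.9] z 100.0 w 0.005682778094638336 f [ 0.6  -0.14 -0.05]
tool y yaw 73.2 toolz [ 0.0102  0.004  -0.9999]
tool shift [ 0.0027 -0.0042  0.002 ]
turn [ 0.39  0.49 -0.06] then tool shift [ 0.0011 -0.0029  0.002 ]
blue [320.2 207.3] 67 [-4.4 67. ] r 67.2 ang 93.8
blue [350.3 210.2] 73 [-59.1  29.8] r 66.2 ang 153.2
scene0
blue [317. 205.] 69 [ 5.2 66.7] r 66.9 ang 85.5
blue [346.1 211.3] 69 [-54.2  38.4] r 66.4 ang 144.7
top0
blue [313.9 202.5] 37 [ 5.5 66.3] r 66.5 ang 85.3
blue [334.6 223.8] 35 [-54.4  37.9] r 66.3 ang 145.1
```

View pics/s12.png

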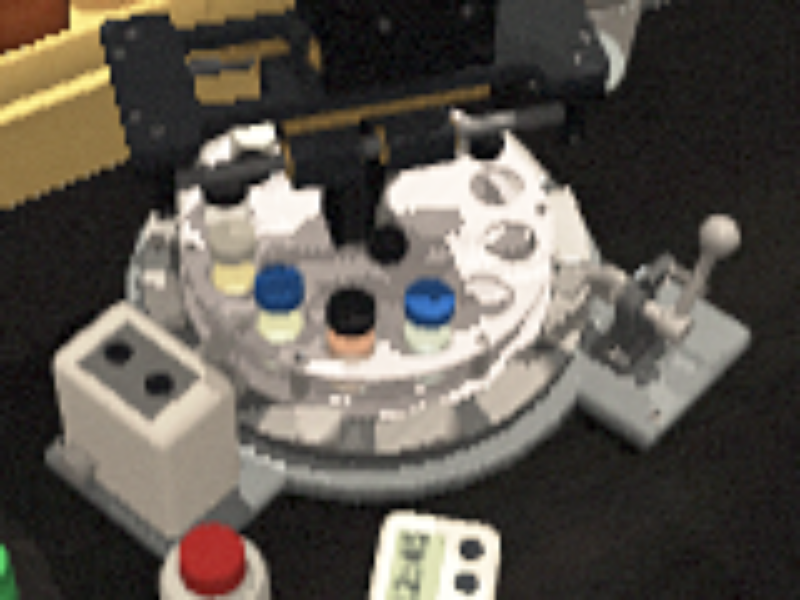

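drive_tool(
  commands=[
    {"linear": [0, -0.003, 0], "turn": [0.4, 0.5, 0], "claw": 1},
    {"linear": [0, -0.003, 0], "turn": [0, 0, 0], "claw": 1},
    {"linear": [0, 0, 0], "turn": [0, 0, 0], "claw": 1},
  ],
)

```text
clock: 9.7
position: [0.5996, 0.1511, 0.282]
ee_rot: [-0.0, 0.145, 0.989, 0.001]
force: [1.3, 1.1, 0.3]
gripper_width: 0.005
```

```bash
python3 -c "
from h import *
plan(-19,31,98,73.3)
t=cap('scene');vials(t)
"
```

```text
t 9.7 tip frame [-19.4  28.9] z 100.0 w 0.005211661711857124 f [1.33 1.14 0.35]
tool y yaw 73.3 toolz [-4.0e-04  1.1e-03 -1.0e+00]
tool shift [0.0009 0.0019 0.002 ]
turn [ 0.06 -0.04 -0.  ] then tool shift [0.001  0.0021 0.002 ]
blue [355.  208.2] 69 [-63.4  18.9] r 66.2 ang 163.4
blue [324.6 209.5] 67 [-15.7  65.3] r 67.1 ang 103.6
```

drive_tool(
  commands=[
    {"linear": [0, -0.003, 0], "turn": [0, 0, 0], "claw": 1},
    {"linear": [0, -0.002, 0], "turn": [0, 0, 0], "claw": 1},
    {"linear": [0, 0, 0], "turn": [0, 0, 0], "claw": 1},
  ],
)

```text
clock: 10.05
position: [0.5983, 0.1478, 0.2821]
ee_rot: [0.0, 0.144, 0.99, 0.002]
force: [0.9, 1.2, 0.1]
gripper_width: 0.004
```

```bash
python3 -c "
from h import *
plan(-19,31,98,73.3)
t=cap('scene');vials(t)
"
```

```text
t 10.05 tip frame [-21.3  26.5] z 100.1 w 0.003504839370554401 f [0.92 1.19 0.11]
tool y yaw 73.4 toolz [ 0.0011  0.0038 -1.    ]
tool shift [0.0007 0.005  0.0021]
turn [ 0.22 -0.    0.09] then tool shift [0.0007 0.0057 0.0021]
blue [357.9 206.6] 66 [-65.3  11.3] r 66.3 ang 170.2
blue [328.1 210.8] 69 [-23.8  62.8] r 67.2 ang 110.8
```

drive_tool(
  commands=[
    {"linear": [0, 0.008, 0], "turn": [0, 0, 0], "claw": 1},
    {"linear": [0, 0.003, -0.01], "turn": [0, 0, 0], "claw": 1},
    {"linear": [0, 0, -0.03], "turn": [0, 0, 0], "claw": 1},
    {"linear": [0, 0, -0.04], "turn": [0, 0, 0], "claw": 1},
    {"linear": [0, 0, -0.02], "turn": [0, 0, 0], "claw": 1},
    {"linear": [0, 0, 0], "turn": [0, 0, -8.5], "claw": 1},
    {"linear": [0, 0, 0], "turn": [0, 0, -8.5], "claw": 1},
    {"linear": [0, 0, 0], "turn": [0, 0, -8.5], "claw": 1},
    {"linear": [0, 0, 0], "turn": [0, 0, -8.5], "claw": 1},
    {"linear": [0, 0, 0], "turn": [0, 0, 0], "claw": 1},
  ],
)

```text
clock: 11.1
position: [0.6006, 0.1567, 0.3905]
ee_rot: [-0.003, -0.156, 0.988, -0.002]
force: [-0.4, -0.3, -0.5]
gripper_width: 0.006
```

```bash
python3 -c "
from h import *
plan(-135,-114,190,108.3)
t=cap('scene');vials(t)
"
```

```text
t 11.1 tip frame [-18.  33.] z 208.5 w 0.006216355088259955 f [-0.36 -0.33 -0.51]
tool y yaw 107.9 toolz [-0.0055 -0.0056 -1.    ]
tool shift [ 0.1158 -0.1477  0.0199]
turn [-0.21 -0.4  -0.4 ] then tool shift [ 0.1183 -0.1476  0.0185]
blue [357.9 206.5] 66 [-65.2  11.1] r 66.1 ang 170.3
blue [328.1 210.7] 71 [-23.6  62.7] r 67.0 ang 110.6
```

drive_tool(
  commands=[
    {"linear": [0.022, -0.028, 0], "turn": [0, 0, 0], "claw": 1},
    {"linear": [0.022, -0.028, 0], "turn": [0, 0, 0], "claw": 1},
    {"linear": [0.022, -0.028, 0], "turn": [0, 0, 0], "claw": 1},
    {"linear": [0.022, -0.028, 0], "turn": [0, 0, 0], "claw": 1},
    {"linear": [0.018, -0.022, 0], "turn": [0, 0, 0], "claw": 1},
    {"linear": [0, 0, 0], "turn": [0, 0, 0], "claw": 1},
    {"linear": [0, 0, 0], "turn": [0, 0, 0], "claw": 1},
  ],
)

```text
clock: 11.85
position: [0.537, -0.0079, 0.3926]
ee_rot: [-0.004, -0.144, 0.99, -0.003]
force: [0.3, -0.3, -0.7]
gripper_width: 0.005
```

```bash
python3 -c "
from h import *
plan(-135,-114,84,108.3)
t=cap('scene');im=t['image'][150:270,285:445]; cv2.imwrite('pics/s13.png',cv2.resize(im[:,:,::-1],None,fx=5,fy=5))
c=cap('top');im=c['image'][140:260,280:440]; cv2.imwrite('pics/t13.png',cv2.resize(im[:,:,::-1],None,fx=5,fy=5))
"
```

```text
t 11.85 tip frame [-130.3 -103.4] z 210.6 w 0.004657144673572712 f [ 0.26 -0.33 -0.67]
tool y yaw 106.6 toolz [-0.0071 -0.0063 -1.    ]
tool shift [ 0.0033 -0.0102  0.1266]
turn [-0.22 -0.5  -1.74] then tool shift [ 0.0063 -0.0113  0.1266]
```

View pics/s13.png

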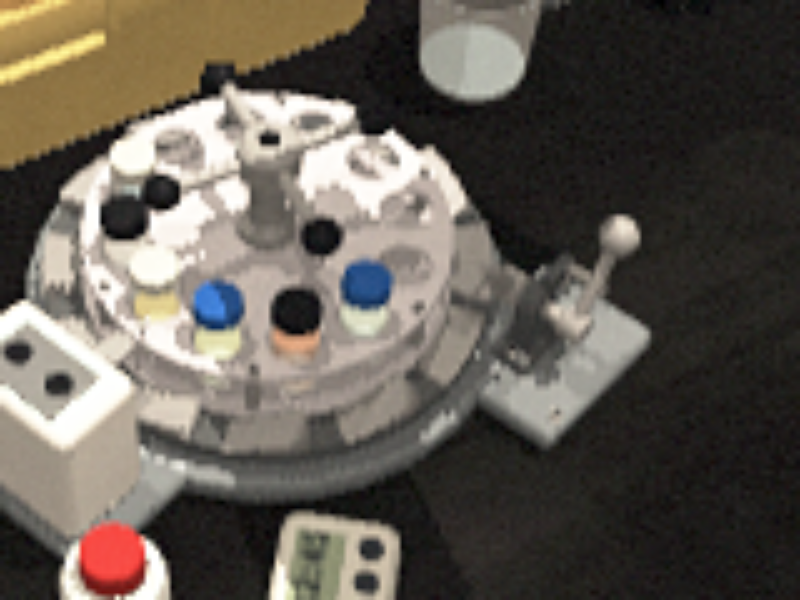

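drive_tool(
  commands=[
    {"linear": [0.006, -0.014, 0], "turn": [-0.2, -0.5, -1.7], "claw": 1},
    {"linear": [0, 0, 0.02], "turn": [0, 0, 0], "claw": 1},
    {"linear": [0, 0, 0.03], "turn": [0, 0, 0], "claw": 1},
    {"linear": [0, 0, 0.02], "turn": [0, 0, 0], "claw": 1},
    {"linear": [0, 0, 0], "turn": [0, 0, 0], "claw": 1},
    {"linear": [0, 0, 0], "turn": [0, 0, 0], "claw": 1},
  ],
)

```text
clock: 12.55
position: [0.5393, -0.0145, 0.3216]
ee_rot: [0.002, -0.165, 0.986, 0.001]
force: [-0.1, -0.2, 0.5]
gripper_width: 0.005
```

```bash
python3 -c "
from h import *
plan(-135,-114,84,108.3)
"
```

```text
t 12.55 tip frame [-127.8 -109.5] z 139.6 w 0.004528310638679775 f [-0.09 -0.22  0.5 ]
tool y yaw 109.0 toolz [ 0.0041  0.0021 -1.    ]
tool shift [ 0.0075 -0.0045  0.0555]
turn [0.04 0.26 0.66] then tool shift [ 0.0063 -0.0044  0.0556]
```

drive_tool(
  commands=[
    {"linear": [0.007, -0.007, 0.01], "turn": [0, 0.3, 0.6], "claw": 1},
    {"linear": [0, 0, 0.02], "turn": [0, 0, 0], "claw": 1},
    {"linear": [0, 0, 0.02], "turn": [0, 0.3, 0], "claw": 1},
    {"linear": [0, 0, 0], "turn": [0, 0, 0], "claw": 1},
    {"linear": [0, 0, 0], "turn": [0, 0, 0], "claw": 1},
  ],
)

```text
clock: 13.05
position: [0.5364, -0.0243, 0.2737]
ee_rot: [0.001, -0.159, 0.987, -0.001]
force: [0.6, -0.3, 0.0]
gripper_width: 0.005
```

```bash
python3 -c "
from h import *
plan(-135,-50,84,108.3)
t=cap('scene');im=t['image'][150:270,285:445]; cv2.imwrite('pics/s14.png',cv2.resize(im[:,:,::-1],None,fx=5,fy=5))
"
```

```text
t 13.05 tip frame [-134.2 -118.4] z 91.7 w 0.00527773863702771 f [ 0.61 -0.29  0.03]
tool y yaw 108.3 toolz [ 0.0018 -0.0016 -1.    ]
tool shift [0.0008 0.0684 0.0076]
turn [-0.12  0.07 -0.01] then tool shift [0.0006 0.0681 0.0077]
```

View pics/s14.png

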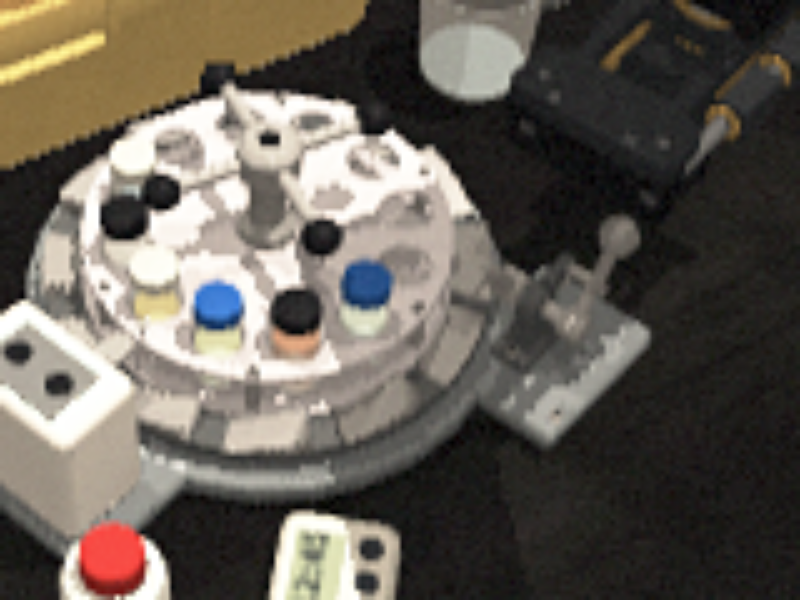

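drive_tool(
  commands=[
    {"linear": [0, 0.008, 0.006], "turn": [0, 0, 0], "claw": 1},
    {"linear": [0, 0.008, 0], "turn": [0, 0, 0], "claw": 1},
    {"linear": [0, 0.008, 0], "turn": [0, 0, 0], "claw": 1},
    {"linear": [0, 0.008, 0], "turn": [0, 0, 0], "claw": 1},
    {"linear": [0, 0.006, 0], "turn": [0, 0, 0], "claw": 1},
    {"linear": [0, 0.004, 0], "turn": [0, 0, 0], "claw": 1},
    {"linear": [0, 0, 0], "turn": [0, 0, 0], "claw": 1},
  ],
)

```text
clock: 13.8
position: [0.5227, 0.0202, 0.2705]
ee_rot: [0.004, -0.16, 0.987, -0.001]
force: [0.3, 0.5, 0.3]
gripper_width: 0.007
```

```bash
python3 -c "
from h import *
plan(-135,-70,84,108.3)
t=cap('scene');im=t['image'][150:270,285:445]; cv2.imwrite('pics/s15.png',cv2.resize(im[:,:,::-1],None,fx=5,fy=5))
vials(t)
"
```

```text
t 13.8 tip frame [-132.2  -72. ] z 88.5 w 0.007482358440406513 f [0.34 0.52 0.26]
tool y yaw 108.4 toolz [ 7.7e-03 -3.0e-04 -1.0e+00]
tool shift [0.0029 0.002  0.0045]
turn [-0.16  0.41  0.1 ] then tool shift [0.0015 0.0015 0.0045]
blue [357.9 206.5] 66 [-65.2  11.1] r 66.1 ang 170.3
blue [328.1 210.8] 69 [-23.8  62.8] r 67.2 ang 110.8
```

View pics/s15.png

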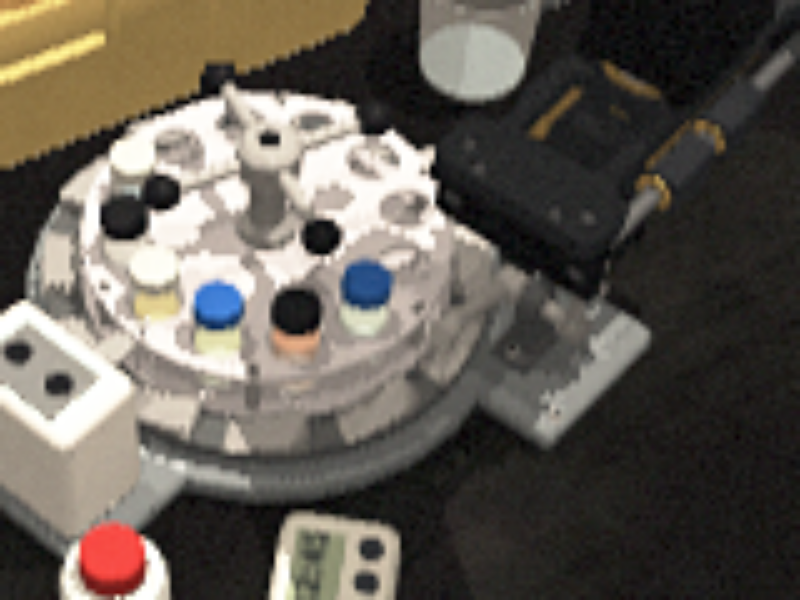

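drive_tool(
  commands=[
    {"linear": [0, 0.006, 0], "turn": [0, 0, 0], "claw": 1},
    {"linear": [0, 0, 0], "turn": [0, 0, 0], "claw": 1},
    {"linear": [0, -0.015, 0], "turn": [0, 0, 0], "claw": 1},
    {"linear": [0, -0.02, -0.01], "turn": [0, 0.4, 0], "claw": 1},
    {"linear": [0, 0, -0.03], "turn": [0, 0, 0], "claw": 1},
    {"linear": [0, 0, -0.04], "turn": [0, 0, 0], "claw": 1},
    {"linear": [0, 0, -0.03], "turn": [0, 0, 0], "claw": 1},
    {"linear": [0, 0, 0], "turn": [0, 0, 0], "claw": 1},
  ],
)

```text
clock: 14.65
position: [0.5321, -0.0097, 0.3827]
ee_rot: [-0.002, -0.158, 0.987, -0.002]
force: [-0.1, 0.2, 0.7]
gripper_width: 0.001
```

```bash
python3 -c "
from h import *
plan(-12,42,195,73.3)
t=cap('scene');im=t['image'][150:270,285:445]; cv2.imwrite('pics/s16.png',cv2.resize(im[:,:,::-1],None,fx=5,fy=5))
vials(t);print(inF(arm.sense()['position']))
"
```

```text
t 14.65 tip frame [-134.8 -103.3] z 200.7 w 0.0007366910056017576 f [-0.07  0.24  0.66]
tool y yaw 108.2 toolz [-0.0037 -0.004  -1.    ]
tool shift [-0.1226  0.1455  0.0047]
turn [-0.23 -0.22 34.91] then tool shift [-0.0168  0.1886  0.0057]
blue [357.9 206.6] 67 [-65.3  11.3] r 66.3 ang 170.2
blue [328.  210.6] 72 [-23.4  62.6] r 66.9 ang 110.5
[-134.53926579 -102.61329157]
```

View pics/s16.png

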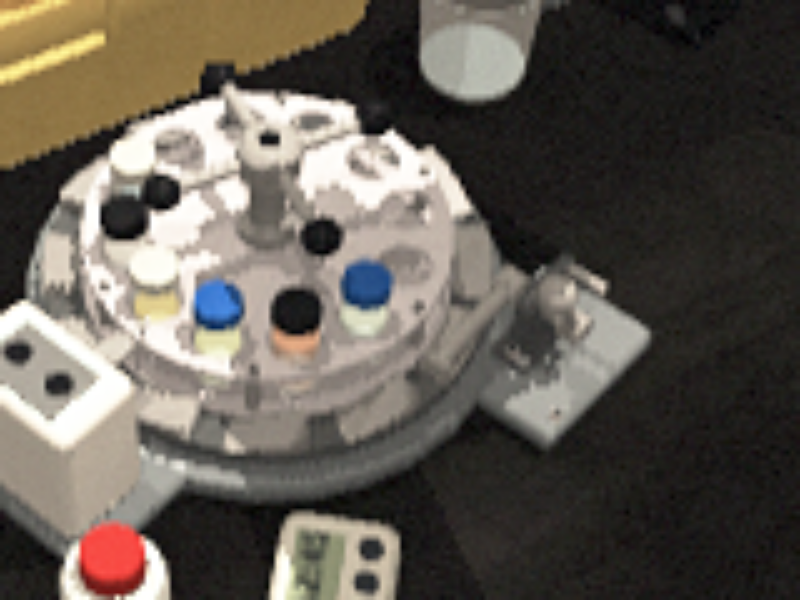

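```bash
python3 -c "
from h import *
plan(-14,40,195,86)
"
```

```text
t 14.7 tip frame [-136. -103.] z 198.8 w 0.006840813868813234 f [ 0.01 -0.25  0.01]
tool y yaw 108.2 toolz [-0.0071 -0.0043 -1.    ]
tool shift [-0.1218  0.1432  0.0026]
turn [-0.2  -0.44 22.21] then tool shift [-0.0574  0.1777  0.0038]
```

drive_tool(
  commands=[
    {"linear": [0, 0, 0], "turn": [-0.2, -0.4, 8], "claw": 1},
    {"linear": [0, 0, 0], "turn": [0, 0, 8], "claw": 1},
    {"linear": [0, 0, 0], "turn": [0, 0, 6], "claw": 1},
    {"linear": [-0.011, 0.034, 0], "turn": [0, 0, 0], "claw": 1},
    {"linear": [-0.011, 0.034, 0], "turn": [0, 0, 0], "claw": 1},
    {"linear": [-0.011, 0.034, 0], "turn": [0, 0, 0], "claw": 1},
    {"linear": [-0.011, 0.034, 0], "turn": [0, 0, 0], "claw": 1},
    {"linear": [-0.005, 0.015, 0], "turn": [0, 0, 0], "claw": 1},
    {"linear": [0, 0, 0], "turn": [0, 0, 0], "claw": 1},
    {"linear": [0, 0, 0], "turn": [0, 0, 0], "claw": 1},
  ],
)

```text
clock: 15.7
position: [0.5906, 0.1371, 0.3647]
ee_rot: [-0.013, 0.045, 0.999, -0.004]
force: [0.1, -0.1, -0.6]
gripper_width: 0.005
```

```bash
python3 -c "
from h import *
plan(-14,40,130,86)
"
```

```text
t 15.7 tip frame [-37.2  18.5] z 182.8 w 0.005299129404348702 f [ 0.09 -0.11 -0.63]
tool y yaw 84.8 toolz [-0.0262 -0.007  -0.9996]
tool shift [-0.0141  0.0295  0.0522]
turn [-0.52 -1.46 -1.16] then tool shift [-0.0086  0.0271  0.0527]
```

drive_tool(
  commands=[
    {"linear": [-0.002, 0, 0], "turn": [-0.5, -1.4, -1.2], "claw": 1},
    {"linear": [-0.004, 0.013, 0], "turn": [0, 0, 0], "claw": 1},
    {"linear": [-0.004, 0.011, 0], "turn": [0, 0, 0], "claw": 1},
    {"linear": [0, 0, 0.02], "turn": [0, 0, 0], "claw": 1},
    {"linear": [0, 0, 0.02], "turn": [0, 0, 0], "claw": 1},
    {"linear": [0, 0, 0], "turn": [0, 0, 0], "claw": 1},
    {"linear": [0, 0, 0], "turn": [0, 0, 0], "claw": 1},
  ],
)

```text
clock: 16.4
position: [0.6041, 0.1577, 0.3258]
ee_rot: [0.002, 0.038, 0.999, 0.0]
force: [0.6, -0.3, 0.8]
gripper_width: 0.003
```

```bash
python3 -c "
from h import *
plan(-14,40,98,86)
"
```

```text
t 16.4 tip frame [-12.2  33.3] z 143.8 w 0.002545667083130099 f [ 0.57 -0.25  0.76]
tool y yaw 85.7 toolz [ 4.7e-03  4.0e-04 -1.0e+00]
tool shift [0.0044 0.0054 0.0458]
turn [ 0.04  0.27 -0.32] then tool shift [0.0033 0.0056 0.0458]
```

drive_tool(
  commands=[
    {"linear": [0.003, 0.005, 0], "turn": [0, 0.3, 0], "claw": 1},
    {"linear": [0, 0, 0.015], "turn": [0, 0, 0], "claw": 1},
    {"linear": [0, 0, 0.015], "turn": [0, 0, 0], "claw": 1},
    {"linear": [0, 0, 0.01], "turn": [0, 0.3, 0], "claw": 1},
    {"linear": [0, 0, 0], "turn": [0, 0, 0], "claw": 1},
    {"linear": [0, 0, 0], "turn": [0, 0, 0], "claw": 1},
  ],
)

```text
clock: 17.0
position: [0.6019, 0.1639, 0.2844]
ee_rot: [-0.002, 0.038, 0.999, 0.001]
force: [0.3, -0.3, 0.6]
gripper_width: 0.006
```

```bash
python3 -c "
from h import *
plan(-14,40,98,86);vials(cap('scene'))
"
```

```text
t 17.0 tip frame [-13.8  40.8] z 102.4 w 0.006104623004839574 f [ 0.28 -0.34  0.58]
tool y yaw 85.7 toolz [-0.0039  0.0024 -1.    ]
tool shift [-0.0001 -0.0008  0.0044]
turn [ 0.12 -0.23 -0.32] then tool shift [ 0.0007 -0.0004  0.0044]
blue [357.9 206.6] 66 [-65.2  11.3] r 66.2 ang 170.2
blue [328.1 210.8] 69 [-23.8  62.8] r 67.2 ang 110.8
```

drive_tool(
  commands=[
    {"linear": [0, -0.005, 0.002], "turn": [0, 0, 0], "claw": 1},
    {"linear": [0, -0.004, 0], "turn": [0, 0, 0], "claw": 1},
    {"linear": [0, -0.004, 0], "turn": [0, 0, 0], "claw": 1},
    {"linear": [0, 0, 0], "turn": [0, 0, 0], "claw": 1},
  ],
)

```text
clock: 17.45
position: [0.6012, 0.1492, 0.2833]
ee_rot: [-0.001, 0.038, 0.999, 0.001]
force: [-0.8, -0.6, -0.1]
gripper_width: 0.006
```

```bash
python3 -c "
from h import *
plan(-20,24,100,86);vials(cap('scene'))
"
```

```text
t 17.45 tip frame [-18.7  26.9] z 101.3 w 0.006105222966417055 f [-0.78 -0.57 -0.05]
tool y yaw 85.6 toolz [-0.002   0.0024 -1.    ]
tool shift [ 0.0001 -0.0031  0.0013]
turn [ 0.13 -0.12 -0.38] then tool shift [ 0.0005 -0.0027  0.0013]
blue [357.8 206.4] 70 [-64.9  11.1] r 65.9 ang 170.3
blue [328.1 210.8] 69 [-23.8  62.8] r 67.2 ang 110.8
```

drive_tool(
  commands=[
    {"linear": [0, -0.003, 0], "turn": [0, 0, 0], "claw": 1},
    {"linear": [0, -0.003, 0], "turn": [0, 0, 0], "claw": 1},
    {"linear": [0, 0, 0], "turn": [0, 0, 0], "claw": 1},
  ],
)

```text
clock: 17.8
position: [0.6006, 0.1447, 0.2837]
ee_rot: [-0.001, 0.037, 0.999, 0.003]
force: [-0.7, -0.6, 0.6]
gripper_width: 0.006
```

```bash
python3 -c "
from h import *
plan(-20,24,100,86);vials(cap('scene'))
"
```

```text
t 17.8 tip frame [-20.3  23.3] z 101.7 w 0.006328444100010582 f [-0.68 -0.56  0.62]
tool y yaw 85.7 toolz [-0.0011  0.0053 -1.    ]
tool shift [-0.      0.0008  0.0017]
turn [ 0.3  -0.09 -0.28] then tool shift [0.0003 0.0018 0.0017]
blue [359.  205.7] 70 [-65.6   7.9] r 66.1 ang 173.1
blue [329.5 211.1] 73 [-26.7  61.3] r 66.9 ang 113.5
```

drive_tool(
  commands=[
    {"linear": [0, -0.003, 0], "turn": [0, 0, 0], "claw": 1},
    {"linear": [0, -0.002, 0], "turn": [0, 0, 0], "claw": 1},
    {"linear": [0, -0.002, 0], "turn": [0, 0, 0], "claw": 1},
  ],
)

```text
clock: 18.15
position: [0.6, 0.1413, 0.2839]
ee_rot: [-0.0, 0.036, 0.999, 0.005]
force: [0.7, 5.5, -1.1]
gripper_width: 0.006
```

```bash
python3 -c "
from h import *
plan(-20,24,100,86);vials(cap('scene'))
"
```

```text
t 18.15 tip frame [-21.4  21. ] z 101.9 w 0.005778552717511483 f [ 0.69  5.49 -1.14]
tool y yaw 85.9 toolz [ 3.000e-04  1.090e-02 -9.999e-01]
tool shift [-0.0002  0.0033  0.0019]
turn [ 0.62 -0.03 -0.09] then tool shift [-0.0001  0.0053  0.0019]
blue [360.8 204.2] 69 [-66.    1.8] r 66.0 ang 178.4
blue [332.2 211.7] 69 [-32.2  59. ] r 67.2 ang 118.7
```

drive_tool(
  commands=[
    {"linear": [0, -0.002, 0], "turn": [0, 0, 0], "claw": 1},
    {"linear": [0, -0.002, 0], "turn": [0, 0, 0], "claw": 1},
  ],
)

```text
clock: 18.4
position: [0.5997, 0.1404, 0.2839]
ee_rot: [0.001, 0.034, 0.999, 0.008]
force: [0.4, 6.8, -1.0]
gripper_width: 0.006
```

```bash
python3 -c "
from h import *
plan(-20,24,100,86);vials(cap('scene'))
"
```

```text
t 18.4 tip frame [-21.5  21.1] z 101.9 w 0.005612291453899731 f [ 0.37  6.83 -1.05]
tool y yaw 86.1 toolz [ 0.0019  0.0161 -0.9999]
tool shift [-0.0002  0.0032  0.002 ]
turn [0.93 0.04 0.05] then tool shift [-0.0004  0.0062  0.0019]
blue [360.9 204.2] 68 [-66.1   1.7] r 66.1 ang 178.6
blue [332.1 211.7] 68 [-32.1  59. ] r 67.2 ang 118.5
```

Locked against the stop (unchanged angle at rising force). Retreat and look.

drive_tool(
  commands=[
    {"linear": [0, 0.006, 0], "turn": [0.5, 0, 0], "claw": 1},
    {"linear": [0, 0.005, 0], "turn": [0.4, 0, 0], "claw": 1},
    {"linear": [0, 0, -0.02], "turn": [0, 0, 0], "claw": 1},
    {"linear": [0, 0, -0.04], "turn": [0, 0, 0], "claw": 1},
    {"linear": [0, 0, -0.04], "turn": [0, 0, 0], "claw": 1},
    {"linear": [0.02, 0.03, -0.01], "turn": [0, 0, 0], "claw": 1},
    {"linear": [0.02, 0.04, 0], "turn": [0, 0, 0], "claw": 1},
    {"linear": [0.02, 0.04, 0], "turn": [0, 0, 0], "claw": 1},
    {"linear": [0.02, 0.04, 0], "turn": [0, 0, 0], "claw": 1},
    {"linear": [0.02, 0.04, 0], "turn": [0, 0, 0], "claw": 1},
    {"linear": [0, 0.04, 0], "turn": [0, 0, 0], "claw": 1},
    {"linear": [0, 0.04, 0], "turn": [0, 0, 0], "claw": 1},
    {"linear": [0, 0, 0], "turn": [0, 0, 0], "claw": 1},
    {"linear": [0, 0, 0], "turn": [0, 0, 0], "claw": 1},
  ],
)

```text
clock: 19.85
position: [0.5228, 0.4277, 0.3938]
ee_rot: [0.003, 0.043, 0.999, -0.012]
force: [-0.4, -0.1, -0.8]
gripper_width: 0.007
```

```bash
python3 -c "
from h import *
plan(-20,24,100,86);t=cap('scene');vials(t)
im=t['image'][160:280,265:425]; cv2.imwrite('pics/s20.png',cv2.resize(im[:,:,::-1],None,fx=5,fy=5))
c=cap('top','t20f.png');vials(c);im=c['image'][140:260,260:420]; cv2.imwrite('pics/t20.png',cv2.resize(im[:,:,::-1],None,fx=5,fy=5))
"
```

```text
t 19.85 tip frame [ -6.2 310.8] z 211.9 w 0.0067890030833026695 f [-0.43 -0.07 -0.77]
tool y yaw 85.1 toolz [ 0.0041 -0.0251 -0.9997]
tool shift [-0.0996 -0.2661  0.1191]
turn [-1.42  0.35 -0.91] then tool shift [-0.0971 -0.2751  0.1118]
blue [360.9 204.2] 68 [-66.1   1.5] r 66.1 ang 178.7
blue [332.1 211.7] 68 [-32.1  59. ] r 67.2 ang 118.5
blue [322.7 217.1] 39 [-31.9  58.1] r 66.3 ang 118.8
blue [352.  223.2] 41 [-65.6   0.9] r 65.6 ang 179.2
```

View pics/s20.png

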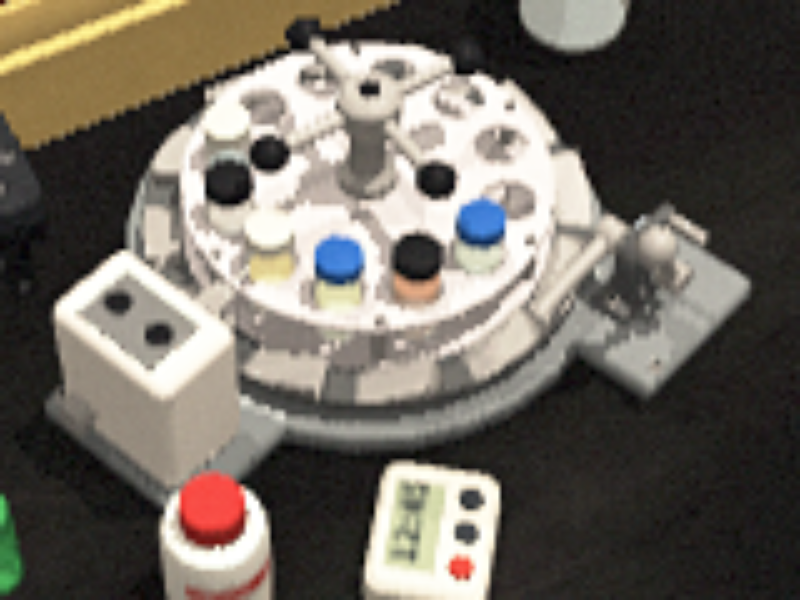

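View pics/t20.png

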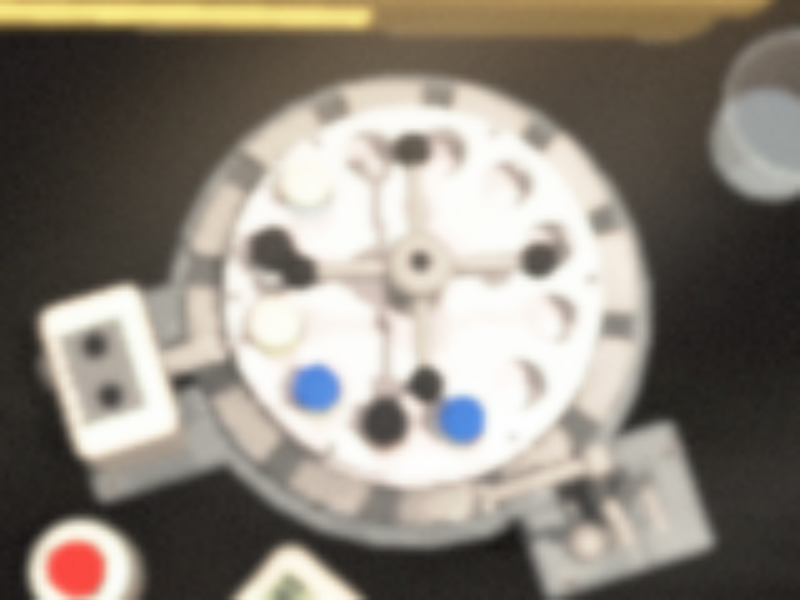

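```bash
python3 -c "
from cell import arm
print(arm.sense()['clock'],arm.hand_in())"
```

```text
the job is handed in; nothing more can be done
19.95 None
```

The carousel is turned back by one notch and locked, with the skipped white-lidded vial under the pointer. I handed the job in at 19.95 s, with the arm clear.

I did it in the order asked, using only the shut fingertips:
1. I tipped the pawl lever right back, and it stayed there.
2. I pushed a handle arm counter-clockwise by about 25°.
3. I tipped the pawl down, and its nose dropped onto the teeth.
4. I pressed the carousel back until it stopped. It did not move further as the push went from 5.5 N to 6.8 N.

Last checks:
- **Turn:** the blue lids moved 33–34° from the start in both the overhead and scene views. That puts the carousel at about 0.52 rad, against the expected 0.524.
- **Pawl:** its knob is back at the same pixel as when it was first engaged.
- **Vials and surroundings:** all six vials stand in their places. The beaker, bottle and timer look unmoved.

One small disagreement: absolute angles in my estimated changer frame were about 1° off, so I went by relative angles and the hard stop.

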